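# Check two hand levers against their stops

## Task

Check the two hand levers on the bench stands: with fingertips or the outside of the fingers, press the red lever in towards its grip until it comes up against its stop, keep it there for a second, then let it spring all the way back. Then press the blue lever in to its stop in the same way and finish while still holding it there. Only push from the outer side, without forcing the levers: grasp nothing, keep the fingers off the black grips, and leave the loose things around the stands where they are.

Things in the scene. Friction and masses are not known exactly. Their poses are not given: they have to be found in the camera images.
- red_blade: Blade of the red hand lever, a level bar 12 mm thick, 16 mm high, with a ball end. Origin: the press point, on its outer face, half-way up, 115 mm above the bench, 110 mm from the pivot, 46 mm short of the ball. x: level, square to the blade, the way to press (to the grip, roughly away from the robot); y: along the blade to the pivot; z: up. Axes turn with the lever, about +z as it goes in. Clear space above, below and in front.
- red_lever (a joint): Angle of the red lever: 0 at rest (out), 0.35 rad against its stop, where the press point has gone 38 mm towards the grip. A spring returns it: pressing at the press point takes about 2 N at rest, rising to about 5.5 N just before the stop, and there it goes hard.
- red_grip: Black rubber grip on the bar behind the red lever, 32 mm thick, 108 mm long, level, 115 mm above the bench; origin on its axis at the end next to the clamp, from which it runs along its own -y axis; its -x axis points to the lever. With the lever on its stop 19 mm stay free between blade and grip. Fixed to the stand.
- red_stand: Fixed bench stand of the red lever: 100 x 90 mm base plate, grey upright and clamp (top 136 mm above the bench, its tallest part) holding a 190 mm bar along its y axis, 115 mm above the bench. Origin on the bench under the bar. Pushing does not move it. The red and blue stands differ only in the lever's colour; either may be the left one.
- blue_blade: Blade of the blue hand lever, a level bar 12 mm thick, 16 mm high, with a ball end. Origin: the press point, on its outer face, half-way up, 115 mm above the bench, 110 mm from the pivot, 46 mm short of the ball. x: level, square to the blade, the way to press (to the grip, roughly away from the robot); y: along the blade to the pivot; z: up. Axes turn with the lever, about +z as it goes in. Clear space above, below and in front.
- blue_lever (a joint): Angle of the blue lever: 0 at rest (out), 0.35 rad against its stop, where the press point has gone 38 mm towards the grip. A spring returns it: pressing at the press point takes about 2 N at rest, rising to about 5.5 N just before the stop, and there it goes hard.
- blue_grip: Black rubber grip on the bar behind the blue lever, 32 mm thick, 108 mm long, level, 115 mm above the bench; origin on its axis at the end next to the clamp, from which it runs along its own -y axis; its -x axis points to the lever. With the lever on its stop 19 mm stay free between blade and grip. Fixed to the stand.
- blue_stand: Fixed bench stand of the blue lever: 100 x 90 mm base plate, grey upright and clamp (top 136 mm above the bench, its tallest part) holding a 190 mm bar along its y axis, 115 mm above the bench. Origin on the bench under the bar. Pushing does not move it. The blue and red stands differ only in the lever's colour; either may be the left one.
- cast_hub: Bystander, loose: small grey cast metal hub, 62 mm wide, 31 mm high, near the front edge. Origin at the centre of its underside.
- tape_measure: Bystander, loose: yellow pocket tape measure, 65 x 73 x 40 mm, behind the stands. Origin at the centre of its underside.
- glue_bottle: Bystander, loose: upright teal glue bottle with a red cap, 51 mm wide, 148 mm high, behind the stands (the nearer of the two on the bench). Origin at the centre of its underside.
- masking_tape: Bystander, loose: beige roll of masking tape lying flat, 105 mm wide, 24 mm high, near the front edge. Origin at the centre of its underside.
- hex_key: Bystander, loose: small black hex key lying flat, 83 x 31 x 6 mm, near the front edge. Origin at the centre of its underside.
- bush: Bystander, loose: pale flanged bush, 34 mm wide, 26 mm high, near the front edge. Origin at the centre of its underside.

How it is judged:
On the way, in this order (a step that is already met when the one before it is completed fails the run):
1. the fingers hold the red lever against its stop (value of joint red_lever above 0.325 rad and contact force between the fingers and red_blade above 1 N), for 0.6 s.
2. the red lever has sprung back and nothing touches it (value of joint red_lever below 0.03 rad and contact force between each of the arm, the fingers and red_blade below 0.2 N), for 0.2 s.
3. the fingers hold the blue lever against its stop (value of joint blue_lever above 0.325 rad and contact force between the fingers and blue_blade above 1 N), for 0.2 s.
At the end, for the whole second after the job is handed in: The fingers hold the blue lever within 0.025 rad of its stop (0.35) with more than 1 N; the red lever is back at rest (below 0.03 rad) and untouched; no loose thing has moved 15 mm (all of step 2 and all of step 3 and velocity of joint blue_lever below 0.1 rad/s and distance of each of cast_hub, tape_measure, glue_bottle, masking_tape, hex_key, bush from where it was at the start of the episode below 0.015 m); the arm keeps its last pose, push and grip.
It fails at once if a lever is forced: pressed with more than 45 N (contact force between the fingers and red_blade above 45 N or contact force between the fingers and blue_blade above 45 N).
It fails at once if the fingers press on a grip (a lever squeezed against its bar) (contact force between the fingers and red_grip above 2 N or contact force between the fingers and blue_grip above 2 N).
It fails at once if a lever is pinched: the fingers touch it while the point between their pads lies in or behind its blade ((contact force between the fingers and red_blade above 0.5 N and x of the grasp point in the frame of red_blade above 0.004 m and z of the grasp point in the frame of red_blade below 0.019 m) or (contact force between the fingers and blue_blade above 0.5 N and x of the grasp point in the frame of blue_blade above 0.004 m and z of the grasp point in the frame of blue_blade below 0.019 m)).
It fails at once if a loose thing is pushed away, lifted or knocked over (moved 15 mm or tipped) (not (distance of each of cast_hub, tape_measure, glue_bottle, masking_tape, hex_key, bush from where it was at the start of the episode below 0.015 m) or angle between glue_bottle's own z axis and vertical above 0.3 rad).
It also fails if it takes over 61 s, if anything falls off the work surface, if the arm or the gripper's body presses on something with over 40 N, if the wrist force passes 120 N, or if a joint passes its speed limit or range.

## Robot

A 6-joint arm with a two-finger parallel gripper is mounted at the origin on a cart in front of the work surface, level with it; the furniture and walls round the work are solid. World frame = base frame: x ahead of the robot, y to its left, z up, the work surface at z = 0. Lengths are in m, angles in rad, forces in N, time in s.
With the tool pointing down it reaches from about 0.3 to 0.775 m from the base axis. Payload 14.6 kg.
Tool frame: the origin (TCP) lies on the centre line of the jaws, within the pads' length; the fingertips stand 8 mm ahead of it and the grasp point (between the pads) lies 11 mm behind it; z points along the fingers, y is the line along which they close (so a half turn about z gives the same grasp; the last joint's range is limited). The gripper opens to 85 mm and grips with 20 to 120 N. Pads are 22 mm wide; open, the fingers measure 114 mm over their backs; the gripper's body (76 mm by 85 mm) begins 54 mm behind the grasp point. The pads swing forward as they close: fully open they stand 13 mm farther back than shut.
Start: joints at [-1.398, 0.3, 1.521, -0, 1.321, -0.067], TCP at [0.131, -0.534, 0.239] pointing down, gripper open.
Joint ranges: [-3.03, 3.03], [-0.79, 2.21], [0.23, 2.52], [-1.04, 4.18], [0, 3.07], [-2.55, 2.55]. Speed limits (rad/s): [2.22, 2.22, 2.57, 3.14, 3.14, 3.14].

## Interface

Orientations are given as a unit quaternion [w, x, y, z].
In Python, from cell import monitor, optics, order gives the robot as it stands.
- The arm moves only by the tool servo_tool, never from a script. Its argument "motion" is a list of rows, each a list of 2 entries, a list of its own where there are three numbers: the shift along the tool's x, y, z in cm, then the turn about the tool's z in rad. In form: [[[tx, ty, tz], twist], ...]. A call has 1 to 5 rows; each row shifts and turns the commanded pose from where the row before left it, along the tool's axes as they then stand; what a row does not reach is not made up. A row lasts 1/12 s, in which the tool goes at most 41.7 mm and 7.16 degrees, less where a joint would pass 70% of its speed; a pose out of reach is approached as far as the arm can. A call with a gripper value outside its range is refused whole. "jaw" is the opening, from 0 (shut) to 1 (fully open), set as the call begins (left out, the last holds). The fingers move at their own pace and stop on an object; the grip force is fixed at half the most. Time passes only in rows, so rows that do not move let the fingers close. It gives the time, the measured TCP pose, the force, the opening and the grip force at its end, in the units of the state.
- monitor.get_obs(): the state, without advancing time (a new reading comes with each control period).
- optics.read_camera(name): name is "scene" or "top" or "wrist"; returns a dict with "frame" (384x512x3 uint8, red, green, blue), "depth" (384x512 float32, m along the optical axis (not along the pixel's ray), 0 where there is no reading), "fov_y" (degrees; the focal length in pixels is half the picture's height over the tangent of half this angle, whatever the lens; pixels are square), "cx", "cy" (the principal point, pixels), "cam_to_world" (4x4, takes a point from camera to world coordinates). Camera axes: x right, y up, looking along -z (the intrinsics and any distortion apply to the point x, -y, -z); pixel columns grow to the right and rows downward; lengths in m; the calibration is good to about 2 mm. A picture is of the moment at which its call begins.
- order.close_job(): hands the job in; it is judged then, once.
The state is a dict: "time": time; "joints": joint angles; "qd": joint speeds; "effort": joint torques, N m; "eef_pos": TCP position; "tool_rot": TCP orientation; "wrist_force": force on the tool from outside, world axes, zero at the start; "moment": the same for the moment, N m; "width": opening from 0.0 (shut) to 1.0 (fully open); "gripper_force": force on a finger pad.
Only numpy, scipy, OpenCV 4.12 (cv2) and the standard library are available. Lean on these libraries where they do the work, as an engineer would, in place of code of your own. Each camera call takes 0.05 s, during which the arm holds its last target. There are 200 camera calls.

## Working session

There is one attempt and no reset: what is moved stays moved. The work goes in short steps, Python scripts to look and compute and a tool call to move; the robot and the scene stay as the last step left them, time stands still between calls to the robot, and variables do not carry over. Pictures are saved under pics/ and viewed, at most 10 in all, crops included, and the job is handed in when it is done.

Besides the shell and the picture viewer there is one more tool, called after "Call:" by a JSON object that holds its "fn" and its "kwargs". servo_tool: Moves the arm, as the interface text tells. Its arguments: {"type":"object","properties":{"motion":{"type":"array","items":{"type":"array"}},"jaw":{"type":"number"}},"required":["motion"]}

```bash
mkdir -p pics; cat > h.py <<'E'
import numpy as np, cv2
from cell import monitor, optics, order
def cam(n):
    c=optics.read_camera(n); d=c["depth"]; H,W=d.shape
    f=H/2/np.tan(np.radians(c["fov_y"])/2)
    v,u=np.mgrid[:H,:W]
    P=np.stack([(u-c["cx"])/f*d,-(v-c["cy"])/f*d,-d,np.ones_like(d)],-1)@np.array(c["cam_to_world"]).T
    P=P[...,:3]; P[d==0]=np.nan
    return c["frame"],P
def save(n,im): cv2.imwrite(f"pics/{n}.png",im[...,::-1])
E
python3 - <<'E'
from h import *
o=monitor.get_obs(); print({k:np.round(v,3) for k,v in o.items()})
a,P=cam("top"); b,Q=cam("scene"); save("t1",a); save("s1",b)
np.savez("d.npz",a=a,P=P,b=b,Q=Q)
for n,im,X in(("top",a,P),("scene",b,Q)):
    hsv=cv2.cvtColor(im,cv2.COLOR_RGB2HSV)
    for c,m in(("red",((hsv[...,0]<8)|(hsv[...,0]>172))),("blue",(hsv[...,0]>100)&(hsv[...,0]<125))):
        m=m&(hsv[...,1]>130)&(hsv[...,2]>60)&(X[...,2]>.09)&(X[...,2]<.14)
        k=np.argwhere(m); p=X[m]
        if len(p)<5: print(n,c,len(p)); continue
        print(n,c,len(p),k.min(0),k.max(0))
        for q in np.quantile(p[:,1],[0,.1,.25,.5,.75,.9,1]): 
            s=p[abs(p[:,1]-q)<.006]; print(np.round([q,s[:,0].min(),s[:,0].max(),s[:,2].min(),s[:,2].max()],3))
E
```

```text
{'time': np.float64(0.0), 'joints': array([-1.398,  0.3  ,  1.522,  0.   ,  1.321, -0.067]), 'qd': array([ 0.002,  0.001, -0.002, -0.001, -0.   ,  0.001]), 'effort': array([ 0.000e+00, -5.435e+01, -3.618e+01, -0.000e+00,  4.000e-03,
        0.000e+00]), 'eef_pos': array([ 0.131, -0.534,  0.239]), 'tool_rot': array([-0.001,  0.993,  0.12 , -0.   ]), 'wrist_force': array([-0.348, -0.735,  0.618]), 'moment': array([-0.018,  0.059, -0.035]), 'gripper_force': np.float64(0.0), 'width': np.float64(1.002)}
top red 389 [ 42 192] [221 347]
[-0.189  0.741  0.746  0.109  0.132]
[-0.174  0.74   0.757  0.106  0.133]
[0.073 0.524 0.536 0.112 0.126]
[0.13  0.529 0.54  0.113 0.124]
[0.183 0.533 0.546 0.115 0.125]
[0.232 1.01  1.024 0.104 0.139]
[0.249 1.012 1.024 0.105 0.119]
top blue 2035 [0 0] [262 369]
[-0.183  1.049  1.28   0.091  0.14 ]
[-0.178  1.046  1.282  0.09   0.14 ]
[-0.055  0.527  0.544  0.116  0.124]
[0.472 0.954 1.163 0.09  0.14 ]
[0.7   0.956 1.084 0.09  0.14 ]
[0.907 0.958 1.074 0.09  0.139]
[0.915 0.975 1.072 0.09  0.137]
scene red 602 [22 45] [254 290]
[-0.852  0.93   0.944  0.091  0.137]
[-0.179  0.738  0.761  0.1    0.14 ]
[0.065 0.52  0.536 0.112 0.125]
[0.136 0.528 0.538 0.114 0.125]
[0.198 0.534 0.544 0.114 0.124]
[0.241 1.009 1.032 0.098 0.14 ]
[0.251 1.009 1.027 0.098 0.136]
scene blue 2830 [4 5] [185 323]
[-0.622  1.815  1.82   0.091  0.091]
[-0.18   1.05   1.283  0.09   0.14 ]
[-0.162  1.273  1.287  0.091  0.139]
[-0.039  0.534  1.402  0.092  0.139]
[0.101 1.281 1.291 0.09  0.14 ]
[0.171 1.061 1.293 0.091 0.14 ]
[0.18  1.061 1.167 0.09  0.139]
```

View pics/t1.png

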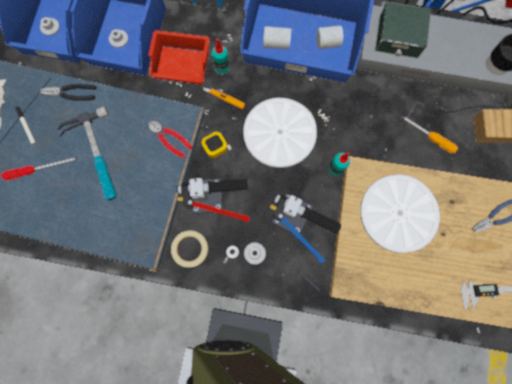

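```bash
python3 - <<'E'
from h import *
z=np.load("d.npz")
for n,im,X in(("top",z["a"],z["P"]),("scene",z["b"],z["Q"])):
    hsv=cv2.cvtColor(im,cv2.COLOR_RGB2HSV)
    for c,m in(("red",((hsv[...,0]<8)|(hsv[...,0]>172))),("blue",(hsv[...,0]>100)&(hsv[...,0]<125))):
        m=m&(hsv[...,1]>130)&(hsv[...,2]>60)&(X[...,2]>.09)&(X[...,2]<.14)&(X[...,0]<.68)
        p=X[m]; k=np.argwhere(m); print(n,c,len(p),k.min(0),k.max(0))
        for q in np.linspace(p[:,1].min(),p[:,1].max(),12): 
            s=p[abs(p[:,1]-q)<.006]; 
            if len(s): print(np.round([q,s[:,0].min(),s[:,0].max(),s[:,2].min(),s[:,2].max()],3))
# low items
X=z["P"]
for r in range(0,384,16): print(' '.join('%3d'%(1000*v) if v==v else ' . ' for v in X[r,::20,2]))
print(X[200,::64],X[300,::64])
E
```

```text
top red 285 [202 192] [221 249]
[0.047 0.522 0.536 0.116 0.124]
[0.061 0.52  0.534 0.114 0.125]
[0.076 0.524 0.536 0.112 0.126]
[0.09  0.526 0.537 0.116 0.126]
[0.104 0.526 0.539 0.117 0.126]
[0.118 0.528 0.54  0.116 0.126]
[0.133 0.528 0.54  0.113 0.124]
[0.147 0.529 0.543 0.117 0.122]
[0.161 0.532 0.544 0.117 0.125]
[0.176 0.532 0.546 0.116 0.124]
[0.19  0.533 0.546 0.115 0.123]
[0.204 0.532 0.547 0.114 0.131]
top blue 277 [218 281] [262 324]
[-0.167  0.452  0.465  0.119  0.123]
[-0.155  0.451  0.471  0.111  0.124]
[-0.143  0.462  0.48   0.114  0.127]
[-0.132  0.471  0.488  0.116  0.125]
[-0.12   0.479  0.497  0.117  0.125]
[-0.108  0.488  0.508  0.114  0.126]
[-0.096  0.496  0.516  0.115  0.124]
[-0.084  0.505  0.523  0.116  0.124]
[-0.073  0.511  0.531  0.114  0.125]
[-0.061  0.52   0.54   0.114  0.123]
[-0.049  0.531  0.548  0.117  0.124]
[-0.037  0.537  0.547  0.116  0.129]
scene red 375 [203 208] [254 258]
[0.052 0.52  0.534 0.118 0.124]
[0.069 0.52  0.535 0.114 0.125]
[0.085 0.524 0.535 0.114 0.124]
[0.101 0.526 0.536 0.114 0.126]
[0.117 0.527 0.536 0.114 0.124]
[0.133 0.528 
[... 3326 characters left out ...]
3805  0.03653328]
 [ 0.49149812  0.5990087   0.03718135]
 [ 0.52704517  0.41347916  0.03689037]
 [ 0.54794999  0.20693102  0.1323572 ]
 [ 0.60544415  0.04270736 -0.00145427]
 [ 0.64251856 -0.15071987 -0.00183043]
 [ 0.66659093 -0.32763171  0.04829589]
 [ 0.70674847 -0.52081292  0.031859  ]] [[-1.20783299e-02  1.29427078e+00 -8.61158437e-01]
 [ 4.97777903e-02  9.66684000e-01 -8.66848321e-01]
 [ 1.13623572e-01  6.33470692e-01 -8.62425480e-01]
 [ 1.76044897e-01  3.02966207e-01 -8.68008884e-01]
 [ 3.14768364e-01 -1.27282869e-02 -2.32828787e-03]
 [ 3.49665829e-01 -1.95434062e-01 -1.11577910e-03]
 [ 3.85149306e-01 -3.66950158e-01  3.00103001e-02]
 [ 4.18970755e-01 -5.43953299e-01  3.13304015e-02]]
```

View pics/s1.png

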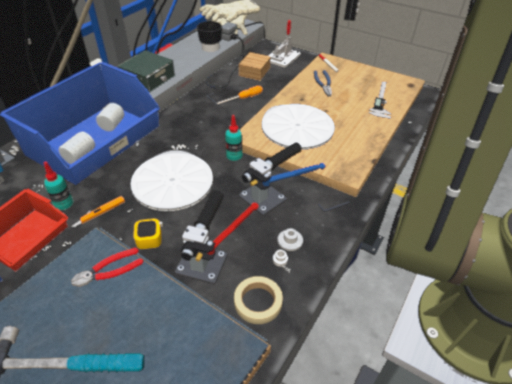

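The top view shows the red lever on the left stand (blade cols 192–249, rows 202–221, ball to the right) and the blue lever on the right stand (cols 281–324, rows 218–262, ball lower right). The scene view agrees. The heights of about 0.115–0.125 m match the blades.

I estimate the red press point at (0.526, 0.10) and the blue at (0.48, -0.12). I'll move towards red with the jaws shut, pushing with the side of the fingers along tool +x.

Call:
{"fn": "servo_tool", "kwargs": {"motion": [[[2.4, -2.7, 0], 0], [[2.4, -2.7, 0], 0], [[2.4, -2.7, 0], 0], [[2.4, -2.7, 0], 0], [[2.4, -2.7, 0], 0]], "jaw": 0}}

```text
time: 0.52
eef_pos: [0.2154, -0.3729, 0.2389]
tool_rot: [-0.0, 0.993, 0.119, -0.0]
wrist_force: [1.3, -0.4, 1.3]
width: 0.301
gripper_force: 0.0
```

Call:
{"fn": "servo_tool", "kwargs": {"motion": [[[2.4, -2.7, 0], 0], [[2.4, -2.7, 0], 0], [[2.4, -2.7, 0], 0], [[2.4, -2.7, 0], 0], [[2.4, -2.7, 0], 0]]}}

```text
time: 0.93
eef_pos: [0.2999, -0.2133, 0.2392]
tool_rot: [0.0, 0.993, 0.119, 0.0]
wrist_force: [1.0, -0.2, -0.1]
width: 0.004
gripper_force: 0.0
```

Call:
{"fn": "servo_tool", "kwargs": {"motion": [[[2.4, -2.7, 0], 0], [[2.4, -2.7, 0], 0], [[2.4, -2.7, 0], 0], [[2.4, -2.7, 0], 0], [[2.4, -2.7, 0], 0]]}}

```text
time: 1.35
eef_pos: [0.3845, -0.0535, 0.2393]
tool_rot: [0.0, 0.993, 0.12, 0.0]
wrist_force: [0.0, -0.7, 0.6]
width: -0.002
gripper_force: 0.0
```

Call:
{"fn": "servo_tool", "kwargs": {"motion": [[[2.2, -2.6, 0], 0], [[2.2, -2.6, 0], 0], [[2.2, -2.6, 0], 0], [[2.2, -2.6, 0], 0], [[2.2, -2.6, 0], 0]]}}

```text
time: 1.77
eef_pos: [0.4604, 0.0989, 0.2391]
tool_rot: [0.0, 0.993, 0.12, -0.0]
wrist_force: [0.2, -1.0, -0.0]
width: 0.002
gripper_force: 0.0
```

Call:
{"fn": "servo_tool", "kwargs": {"motion": [[[0, 0, 2.6], 0], [[0, 0, 2.6], 0], [[0, 0, 2.6], 0], [[0, 0, 2.6], 0], [[0, 0, 2.6], 0]]}}

```text
time: 2.18
eef_pos: [0.4598, 0.0971, 0.1079]
tool_rot: [-0.0, 0.993, 0.12, -0.0]
wrist_force: [0.4, 0.2, 0.6]
width: -0.001
gripper_force: 0.0
```

```bash
python3 - <<'E'
from h import *
o=monitor.get_obs(); print({k:np.round(o[k],3) for k in("time","eef_pos","wrist_force")})
a,P=cam("wrist"); b,Q=cam("scene")
save("w2",np.hstack([a,b])[::1] if 0 else cv2.resize(np.hstack([a,b]),(800,300)))
E
```

```text
{'time': np.float64(2.183), 'eef_pos': array([0.46 , 0.097, 0.108]), 'wrist_force': array([0.439, 0.215, 0.565])}
```

View pics/w2.png

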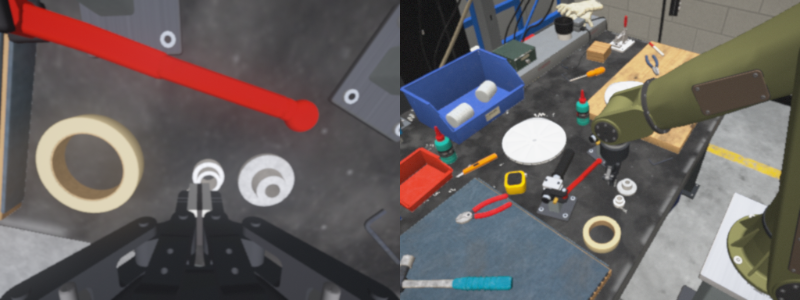

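The wrist view shows the shut fingers at about (200, 215) of the left half, in front of the red blade's outer half. Its ball is at (300, 115), and nothing is in between. Now I'll press along world +x.

Call:
{"fn": "servo_tool", "kwargs": {"motion": [[[0.8, 0.2, 0], 0], [[0.8, 0.2, 0], 0], [[0.8, 0.2, 0], 0], [[0.8, 0.2, 0], 0], [[0.8, 0.2, 0], 0]]}}

```text
time: 2.7
eef_pos: [0.5028, 0.0968, 0.1102]
tool_rot: [-0.0, 0.993, 0.12, 0.001]
wrist_force: [-0.1, 0.3, 0.3]
width: -0.0
gripper_force: 0.0
```

Call:
{"fn": "servo_tool", "kwargs": {"motion": [[[0.5, 0.12, 0], 0], [[0.5, 0.12, 0], 0], [[0.5, 0.12, 0], 0], [[0.5, 0.12, 0], 0], [[0, 0, 0], 0]]}}

```text
time: 3.12
eef_pos: [0.5224, 0.0968, 0.1091]
tool_rot: [0.0, 0.993, 0.12, -0.0]
wrist_force: [-2.7, -0.3, 0.9]
width: 0.002
gripper_force: 1.2
```

Call:
{"fn": "servo_tool", "kwargs": {"motion": [[[0.5, 0.12, 0], 0], [[0.5, 0.12, 0], 0], [[0.5, 0.12, 0], 0], [[0.5, 0.12, 0], 0], [[0, 0, 0], 0]]}}

```text
time: 3.53
eef_pos: [0.5431, 0.0973, 0.1091]
tool_rot: [-0.0, 0.993, 0.12, -0.0]
wrist_force: [-3.3, 1.1, 0.7]
width: 0.002
gripper_force: 2.0
```

Call:
{"fn": "servo_tool", "kwargs": {"motion": [[[0.2, 0.05, 0], 0], [[0.2, 0.05, 0], 0], [[0.2, 0.05, 0], 0], [[0, 0, 0], 0], [[0, 0, 0], 0]]}}

```text
time: 3.95
eef_pos: [0.5483, 0.0973, 0.1091]
tool_rot: [-0.0, 0.993, 0.12, -0.0]
wrist_force: [-4.7, 2.1, -0.8]
width: -0.001
gripper_force: 2.2
```

Call:
{"fn": "servo_tool", "kwargs": {"motion": [[[0.15, 0.04, 0], 0], [[0, 0, 0], 0], [[0.15, 0.04, 0], 0], [[0, 0, 0], 0], [[0, 0, 0], 0]]}}

```text
time: 4.37
eef_pos: [0.5514, 0.0972, 0.1091]
tool_rot: [-0.0, 0.993, 0.12, -0.0]
wrist_force: [-4.7, 1.6, -0.6]
width: -0.002
gripper_force: 2.3
```

Call:
{"fn": "servo_tool", "kwargs": {"motion": [[[0.1, 0.025, 0], 0], [[0, 0, 0], 0], [[0.1, 0.025, 0], 0], [[0, 0, 0], 0], [[0, 0, 0], 0]]}}

```text
time: 4.78
eef_pos: [0.5534, 0.0972, 0.1091]
tool_rot: [-0.0, 0.993, 0.12, -0.0]
wrist_force: [-4.9, 2.4, -0.9]
width: 0.001
gripper_force: 2.5
```

Call:
{"fn": "servo_tool", "kwargs": {"motion": [[[0.1, 0.025, 0], 0], [[0, 0, 0], 0], [[0.1, 0.025, 0], 0], [[0, 0, 0], 0], [[0, 0, 0], 0]]}}

```text
time: 5.2
eef_pos: [0.5554, 0.0972, 0.1091]
tool_rot: [-0.0, 0.993, 0.12, -0.0]
wrist_force: [-5.7, 3.3, 0.4]
width: 0.002
gripper_force: 2.6
```

Call:
{"fn": "servo_tool", "kwargs": {"motion": [[[0.1, 0.025, 0], 0], [[0, 0, 0], 0], [[0.05, 0.01, 0], 0], [[0, 0, 0], 0], [[0, 0, 0], 0]]}}

```text
time: 5.62
eef_pos: [0.5566, 0.0973, 0.1091]
tool_rot: [-0.0, 0.993, 0.12, -0.001]
wrist_force: [-9.5, 1.9, 2.9]
width: 0.003
gripper_force: 4.3
```

The force has jumped, so the lever is on its stop. I'll hold it there.

Call:
{"fn": "servo_tool", "kwargs": {"motion": [[[0.03, 0, 0], 0], [[0, 0, 0], 0], [[0, 0, 0], 0], [[0, 0, 0], 0], [[0, 0, 0], 0]]}}

```text
time: 6.03
eef_pos: [0.5567, 0.0973, 0.1091]
tool_rot: [-0.0, 0.993, 0.12, -0.001]
wrist_force: [-10.5, 1.4, 3.1]
width: 0.001
gripper_force: 5.1
```

Call:
{"fn": "servo_tool", "kwargs": {"motion": [[[0, 0, 0], 0], [[0, 0, 0], 0], [[0, 0, 0], 0], [[0, 0, 0], 0], [[0, 0, 0], 0]]}}

```text
time: 6.45
eef_pos: [0.5567, 0.0973, 0.1091]
tool_rot: [-0.0, 0.993, 0.12, -0.001]
wrist_force: [-12.3, 2.6, 3.4]
width: 0.003
gripper_force: 5.1
```

Call:
{"fn": "servo_tool", "kwargs": {"motion": [[[0, 0, 0], 0], [[0, 0, 0], 0], [[0, 0, 0], 0], [[0, 0, 0], 0], [[0, 0, 0], 0]]}}

```text
time: 6.87
eef_pos: [0.5567, 0.0973, 0.1091]
tool_rot: [-0.0, 0.993, 0.12, -0.001]
wrist_force: [-11.1, 1.7, 2.5]
width: 0.002
gripper_force: 5.1
```

```bash
cat > ang.py <<'E'
from h import *
import sys
n=sys.argv[1]; a,P=cam("top"); b,Q=cam("scene")
for im,X in((a,P),(b,Q)):
    hsv=cv2.cvtColor(im,cv2.COLOR_RGB2HSV); h=hsv[...,0]
    for c,m in(("red",(h<8)|(h>172)),("blue",(h>100)&(h<125))):
        m=m&(hsv[...,1]>130)&(hsv[...,2]>60)&(X[...,2]>.105)&(X[...,2]<.13)&(X[...,0]<.65)&(abs(X[...,1])<.3)
        p=X[m]
        if len(p)>20:
            vx,vy,x0,y0=cv2.fitLine(p[:,:2].astype(np.float32),cv2.DIST_HUBER,0,.01,.01).ravel()
            print(c,len(p),"angle",round(float(np.arctan(vx/vy)),3),p.min(0).round(3),p.max(0).round(3))
save(n,cv2.resize(np.hstack([a,b]),(800,300)))
o=monitor.get_obs(); print({k:np.round(o[k],3) for k in("time","eef_pos","wrist_force")})
E
python3 ang.py r3; python3 - <<'E'
from h import *
z=np.load("d.npz")
for im,X in((z["a"],z["P"]),(z["b"],z["Q"])):
    hsv=cv2.cvtColor(im,cv2.COLOR_RGB2HSV); h=hsv[...,0]
    for c,m in(("red",(h<8)|(h>172)),("blue",(h>100)&(h<125))):
        m=m&(hsv[...,1]>130)&(hsv[...,2]>60)&(X[...,2]>.105)&(X[...,2]<.13)&(X[...,0]<.65)&(abs(X[...,1])<.3)
        p=X[m]; vx,vy,*_=cv2.fitLine(p[:,:2].astype(np.float32),cv2.DIST_HUBER,0,.01,.01).ravel(); print(c,"rest",round(float(np.arctan(vx/vy)),3))
E
```

```text
blue 274 angle 0.629 [ 0.451 -0.167  0.111] [ 0.549 -0.038  0.129]
red 217 angle -0.292 [0.529 0.106 0.107] [0.574 0.229 0.129]
blue 255 angle 0.616 [ 0.454 -0.157  0.107] [ 0.555 -0.022  0.129]
{'time': np.float64(6.967), 'eef_pos': array([0.557, 0.097, 0.109]), 'wrist_force': array([-11.06 ,   2.452,   2.235])}
red rest 0.09
blue rest 0.627
red rest 0.069
blue rest 0.615
```

The red lever turned about 0.36 rad, so it was on its stop, and it has been held there for more than 1 s. Now I'll retract, turn to suit the blue lever and move across.

Call:
{"fn": "servo_tool", "kwargs": {"motion": [[[-1.5, -0.37, 0], 0], [[-2.3, -0.57, 0], 0], [[-2.3, -0.57, 0], 0], [[-2.3, -0.57, 0], 0], [[-2.3, -0.57, 0], 0]]}}

```text
time: 7.38
eef_pos: [0.4468, 0.0973, 0.1095]
tool_rot: [0.0, 0.993, 0.12, 0.001]
wrist_force: [-0.4, 0.0, 0.4]
width: -0.004
gripper_force: 0.0
```

Call:
{"fn": "servo_tool", "kwargs": {"motion": [[[0, 0, 0], 0.102], [[0, 0, 0], 0.102], [[0, 0, 0], 0.102], [[0, 0, 0], 0.102], [[0, 0, 0], 0.102]]}}

```text
time: 7.8
eef_pos: [0.448, 0.0974, 0.1097]
tool_rot: [-0.0, 0.991, -0.137, 0.001]
wrist_force: [0.5, 0.8, 0.5]
width: -0.004
gripper_force: 0.0
```

```bash
python3 ang.py r4
```

```text
red 286 angle 0.092 [0.519 0.047 0.113] [0.547 0.204 0.129]
blue 274 angle 0.627 [ 0.451 -0.167  0.114] [ 0.548 -0.037  0.13 ]
red 368 angle 0.068 [0.519 0.052 0.105] [0.545 0.231 0.13 ]
{'time': np.float64(7.9), 'eef_pos': array([0.448, 0.097, 0.11 ]), 'wrist_force': array([ 0.062, -0.633, -0.787])}
```

Call:
{"fn": "servo_tool", "kwargs": {"motion": [[[0.6, 3.75, 0], 0], [[0.6, 3.75, 0], 0], [[0.6, 3.75, 0], 0], [[0.6, 3.75, 0], 0], [[0.6, 3.75, 0], 0]]}}

```text
time: 8.32
eef_pos: [0.4261, -0.0931, 0.1097]
tool_rot: [0.0, 0.991, -0.132, 0.001]
wrist_force: [1.8, 0.7, 0.2]
width: 0.001
gripper_force: 0.0
```

```bash
python3 - <<'E'
from h import *
o=monitor.get_obs(); print({k:np.round(o[k],3) for k in("time","eef_pos","wrist_force","tool_rot")})
a,P=cam("wrist"); save("w5",a)
E
```

```text
{'time': np.float64(8.317), 'eef_pos': array([ 0.426, -0.093,  0.11 ]), 'wrist_force': array([1.846, 0.701, 0.177]), 'tool_rot': array([ 0.   ,  0.991, -0.132,  0.001])}
```

View pics/w5.png

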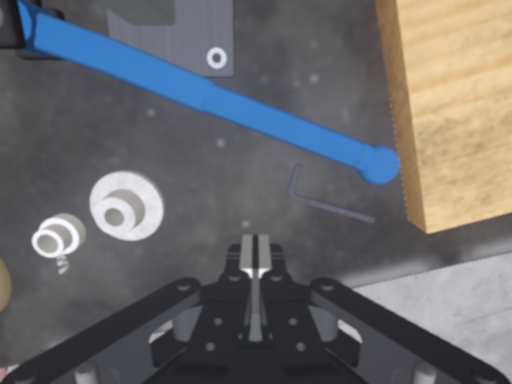

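The wrist view shows the fingertips at (255, 245), facing the outer half of the blue blade; the ball is at (378, 165) and the way is clear. Now I'll press.

Call:
{"fn": "servo_tool", "kwargs": {"motion": [[[0.9, 0.16, 0], 0], [[0.9, 0.16, 0], 0], [[0.9, 0.16, 0], 0], [[0.9, 0.16, 0], 0], [[0.7, 0.12, 0], 0]]}}

```text
time: 8.78
eef_pos: [0.4671, -0.1097, 0.1092]
tool_rot: [0.0, 0.991, -0.134, 0.0]
wrist_force: [-0.1, 0.3, 0.1]
width: -0.003
gripper_force: 0.0
```

Call:
{"fn": "servo_tool", "kwargs": {"motion": [[[0.5, 0.09, 0], 0], [[0.5, 0.09, 0], 0], [[0.5, 0.09, 0], 0], [[0.5, 0.09, 0], 0], [[0, 0, 0], 0]]}}

```text
time: 9.2
eef_pos: [0.4844, -0.1192, 0.1091]
tool_rot: [-0.0, 0.991, -0.135, -0.0]
wrist_force: [-3.5, 0.6, -0.1]
width: 0.001
gripper_force: 1.6
```

```bash
python3 ang.py b6
```

```text
red 286 angle 0.091 [0.519 0.047 0.113] [0.547 0.204 0.129]
blue 85 angle 0.494 [ 0.521 -0.081  0.115] [ 0.552 -0.039  0.129]
red 366 angle 0.061 [0.52  0.052 0.106] [0.546 0.23  0.129]
blue 195 angle 0.486 [ 0.469 -0.166  0.107] [ 0.556 -0.021  0.13 ]
{'time': np.float64(9.3), 'eef_pos': array([ 0.484, -0.119,  0.109]), 'wrist_force': array([-3.938,  0.224, -1.272])}
```

Call:
{"fn": "servo_tool", "kwargs": {"motion": [[[0.45, 0.08, 0], 0], [[0.45, 0.08, 0], 0], [[0.45, 0.08, 0], 0], [[0.4, 0.07, 0], 0], [[0, 0, 0], 0]]}}

```text
time: 9.72
eef_pos: [0.5003, -0.1269, 0.1091]
tool_rot: [-0.0, 0.991, -0.135, -0.0]
wrist_force: [-6.2, -0.1, 0.5]
width: -0.001
gripper_force: 2.5
```

Call:
{"fn": "servo_tool", "kwargs": {"motion": [[[0.15, 0.03, 0], 0], [[0, 0, 0], 0], [[0.15, 0.03, 0], 0], [[0, 0, 0], 0], [[0, 0, 0], 0]]}}

```text
time: 10.13
eef_pos: [0.5026, -0.1278, 0.1092]
tool_rot: [-0.0, 0.991, -0.135, -0.0]
wrist_force: [-4.9, 1.8, -0.2]
width: 0.002
gripper_force: 2.5
```

Call:
{"fn": "servo_tool", "kwargs": {"motion": [[[0.1, 0.02, 0], 0], [[0, 0, 0], 0], [[0.1, 0.02, 0], 0], [[0, 0, 0], 0], [[0, 0, 0], 0]]}}

```text
time: 10.55
eef_pos: [0.5045, -0.1286, 0.1092]
tool_rot: [-0.0, 0.991, -0.135, -0.0]
wrist_force: [-4.1, 3.2, -1.0]
width: 0.0
gripper_force: 2.6
```

Call:
{"fn": "servo_tool", "kwargs": {"motion": [[[0.1, 0.02, 0], 0], [[0, 0, 0], 0], [[0.1, 0.02, 0], 0], [[0, 0, 0], 0], [[0, 0, 0], 0]]}}

```text
time: 10.97
eef_pos: [0.5063, -0.1293, 0.1092]
tool_rot: [-0.0, 0.991, -0.135, -0.0]
wrist_force: [-4.4, 4.5, -0.3]
width: -0.001
gripper_force: 2.7
```

Call:
{"fn": "servo_tool", "kwargs": {"motion": [[[0.1, 0.02, 0], 0], [[0, 0, 0], 0], [[0.05, 0.01, 0], 0], [[0, 0, 0], 0], [[0, 0, 0], 0]]}}

```text
time: 11.38
eef_pos: [0.5072, -0.1297, 0.1091]
tool_rot: [-0.001, 0.991, -0.134, -0.001]
wrist_force: [-8.6, 7.7, 2.2]
width: 0.005
gripper_force: 5.2
```

The force has jumped, so the blue lever is on its stop. I'll hold it, check it, then hand in.

Call:
{"fn": "servo_tool", "kwargs": {"motion": [[[0.02, 0, 0], 0], [[0, 0, 0], 0], [[0, 0, 0], 0], [[0, 0, 0], 0], [[0, 0, 0], 0]]}}

```text
time: 11.8
eef_pos: [0.5072, -0.1297, 0.1091]
tool_rot: [-0.001, 0.991, -0.134, -0.001]
wrist_force: [-9.4, 7.0, 3.2]
width: -0.006
gripper_force: 5.8
```

Call:
{"fn": "servo_tool", "kwargs": {"motion": [[[0, 0, 0], 0], [[0, 0, 0], 0], [[0, 0, 0], 0], [[0, 0, 0], 0], [[0, 0, 0], 0]]}}

```text
time: 12.22
eef_pos: [0.5072, -0.1297, 0.1091]
tool_rot: [-0.001, 0.991, -0.135, -0.001]
wrist_force: [-10.0, 7.9, 3.0]
width: -0.002
gripper_force: 5.8
```

```bash
python3 ang.py b7
```

```text
red 284 angle 0.089 [0.519 0.047 0.111] [0.547 0.204 0.129]
blue 70 angle 0.231 [ 0.534 -0.079  0.114] [ 0.554 -0.039  0.129]
red 368 angle 0.073 [0.519 0.051 0.105] [0.546 0.23  0.129]
blue 151 angle 0.252 [ 0.504 -0.182  0.106] [ 0.555 -0.02   0.129]
{'time': np.float64(12.317), 'eef_pos': array([ 0.507, -0.13 ,  0.109]), 'wrist_force': array([-11.458,   8.331,   2.111])}
```

View pics/b7.png

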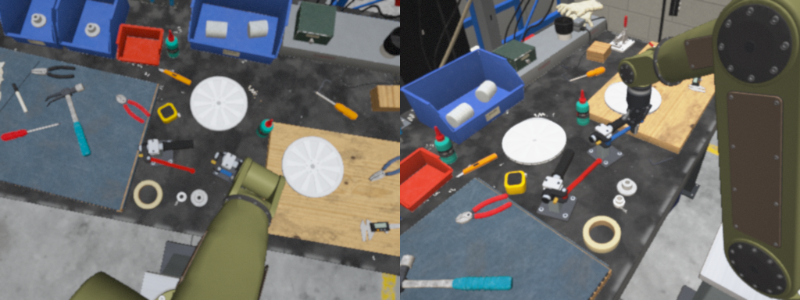

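The picture shows red at rest (its blade ends at about (195, 172) in the left half) and the gripper holding blue in at about (240, 175). The loose things look unmoved. The blue angle changed by about 0.37 rad, with a pressing force of about 13 N, so it is on its stop.

```bash
python3 -c "
from cell import order
print(order.close_job())"
```

```text
the job is handed in; nothing more can be done
None
```

I pressed the red lever to its stop, held it for over a second and let it spring fully back, then handed the job in with the blue lever held on its stop at about 13 N; no verdict was returned.

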